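# Pack out the gap in the weld fixture and hold it shut

## Robot

A 7-joint arm with a two-finger parallel gripper is mounted at the origin on a cart in front of the work surface, level with it; the furniture and walls round the work are solid. World frame = base frame: x ahead of the robot, y to its left, z up, the work surface at z = 0. Lengths are in m, angles in rad, forces in N, time in s.
With the tool pointing down it reaches from about 0.425 to 0.95 m from the base axis. Payload 16.7 kg.
Tool frame: the origin (TCP) lies between the finger pads; the fingertips stand 11 mm ahead of it and the grasp point (between the pads) lies 8 mm behind it; z points along the fingers, y is the direction in which the jaws open and shut (so a half turn about z gives the same grasp; the last joint's range is limited). The gripper opens to 94 mm and grips with 3 to 60 N. Pads are 16 mm wide; open, the fingers measure 119 mm over their backs; the gripper's body (75 mm by 177 mm) begins 78 mm behind the grasp point.
Start: joints at [1.105, 0.426, 0.074, 1.606, -0.034, 1.111, -0.067], TCP at [0.21, -0.642, 0.216] pointing down, gripper open.
Joint ranges: [-2.85, 2.85], [-0.5, 2.14], [-1.23, 1.37], [0.21, 2.46], [-1.02, 4.16], [0.16, 2.05], [-2.73, 2.73]. Speed limits (rad/s): [1.89, 1.89, 2.39, 2.39, 3.01, 3.01, 3.01].

## Interface

Orientations are given as a rotation vector (axis times angle).
In Python, from rig import bot gives the robot as it stands.
- The arm moves only by the shell command python3 -m creep 'ROWS' [OPENING] [FORCE]. ROWS is text: rows parted by semicolons, each of 6 numbers parted by spaces: the shift along the tool's x, y, z each as a share of 0.25 m, from -1 to 1, then the turn, a rotation vector about the tool's x, y, z each as a share of 1.5 rad, from -1 to 1. In form: tx ty tz ax ay az; .... A call has 1 to 20 rows; each row is the pose to reach, as a shift and turn from the pose commanded when the call began, along the tool's axes at that moment; what a row does not reach only later rows make up. A row lasts 1/10 s, in which the tool goes at most 50 mm and 8.59 degrees, less where a joint would pass 70% of its speed; a pose out of reach is approached as far as the arm can. A call with a number of a shift or a turn outside -1 to 1 is refused whole. A call with a gripper value outside its range is refused whole. OPENING is the closure, from 0 (fully open) to 1 (shut), set as the call begins (- or left out, the last holds). The fingers move at their own pace and stop on an object; FORCE is the grip in N (left out, the last holds). Time passes only in rows, so rows that repeat a pose let the fingers close. It gives the time, the measured TCP pose, the force and the opening at its end, in the units of the state.
- bot.sense(): the state, without advancing time (a new reading comes with each control period).
- bot.capture(name): name is "scene" or "top" or "wrist"; returns a dict with "color" (480x640x3 uint8, red, green, blue), "depth" (480x640 float32, m along the optical axis (not along the pixel's ray), 0 where there is no reading), "K" (3x3 intrinsics, pixels), "R" (3x3) and "t" (3): a world point X has camera coordinates R X + t. Camera axes: x right, y down, z forward; pixel columns grow to the right and rows downward; lengths in m; the calibration is good to about 2 mm. A picture is of the moment at which its call begins.
- bot.close_job(): hands the job in, once; it reports no verdict.
The state is a dict: "t": time; "q": joint angles; "joint_vel": joint speeds; "joint_torque": joint torques, N m; "position": TCP position; "orientation": TCP orientation; "force": force on the tool from outside, world axes, zero at the start; "ft_torque": the same for the moment, N m; "grip_width": finger opening in m.
Only numpy, scipy, OpenCV 4.12 (cv2) and the standard library are available. Lean on these libraries where they do the work, as an engineer would, in place of code of your own. Each camera call takes 0.05 s, during which the arm holds its last target.

## Task

The single aluminium packer in the weld fixture does not fill the gap between the push slide and the square tube: add packers from the bench, upright and square across the bed, side by side with it, as many as it takes for the slide to close solidly on the pack with its red pointer inside the green band, not short of it and not past it. Then push the slide forward by its black post until the pack is tight against the tube, hand-firm without ramming, and finish while still holding that push, because a spring sends the slide back if you let go. Packers you do not need stay on the bench, clear of the fixture, and the other things stay where they are.

Things in the scene. Friction and masses are not known exactly. Their poses are not given: they have to be found in the camera images.
- fixture: Fixed dark steel bed plate 340 x 150 x 12 mm of the weld fixture. Origin on the bench surface, 12 mm below the bed top; x is the direction in which the slide pushes (towards the tube), y across, z up. It reaches from x -190 to +150 mm, y -75 to +75 mm, no side walls. A blue bearing block at its x -180 to -156 mm is 48 mm high over the bench.
- green_band (a point): Middle of the green band painted on the bed, 24 mm long along the fixture's x (x -70 to -46 mm, at y -50 mm).
- push_block: Moving block of the slide: steel front face 60 mm wide (y), 3 to 33 mm over the bed, 46 mm deep, red pointer on its -y side. Origin on the bed top in the plane of that face, axes as the fixture's. At fixture x -90 mm when sprung fully back (the start); slides 66 mm to its stop. Pointer in the green band: x -60 to -36 mm. Spring pushes back with 3 N at the start, 6 N at the end; friction 1 N.
- push_post (a point): Centre of the top of the upright round black post on the push block: 20 mm diameter, 50 mm tall, top 85 mm above the bed (97 mm above the bench), axis 26 mm behind the block's front face.
- bed_gap (a point): Fixed point on the fixture's bed top, y = 0, in the plane of the push block's front face when the slide is fully back.
- tube: Work piece: bare square steel tube 60 x 60 mm, 120 mm long across the fixture, fixed to its blue back stop on the bed; set at a different distance every time. Origin at the middle of its underside on the bed; axes parallel to the fixture's. It is 60 mm high over the bed (72 mm over the bench) and its near face is at its x = -30 mm.
- tube_face (a point): Middle of the packing area of the tube's near face (towards the push block), 15 mm above the bed. The gap from the push block's face (slide fully back) is 75 to 106 mm, packer included.
- packer_0: Aluminium packer, one of four alike, standing loose on the bench: a block 18 mm thick (its x) by 50 mm long (its y) by 30 mm high (z), about 75 g (50 to 100 g), dark dimple in each broad face. Origin at the middle of its underside. In the gap its thickness lies along the fixture's x and its length across; it may face either way.
- packer_1: Aluminium packer, one of four alike, standing loose on the bench: a block 18 mm thick (its x) by 50 mm long (its y) by 30 mm high (z), about 75 g (50 to 100 g), dark dimple in each broad face. Origin at the middle of its underside. In the gap its thickness lies along the fixture's x and its length across; it may face either way.
- packer_2: Aluminium packer, one of four alike, standing loose on the bench: a block 18 mm thick (its x) by 50 mm long (its y) by 30 mm high (z), about 75 g (50 to 100 g), dark dimple in each broad face. Origin at the middle of its underside. In the gap its thickness lies along the fixture's x and its length across; it may face either way.
- packer_3: Aluminium packer, one of four alike, standing loose on the bed in the gap from the start, about 2 to 8 mm from the tube: a block 18 mm thick (its x) by 50 mm long (its y) by 30 mm high (z), about 75 g (50 to 100 g), dark dimple in each broad face. Origin at the middle of its underside. In the gap its thickness lies along the fixture's x and its length across; it may face either way.
- spray_can: Bystander: spray can with a red cap, 65 mm diameter, 219 mm tall, upright; origin under its middle.
- layout_can: Bystander: white and blue can with a black cap, 58 mm diameter, 154 mm tall, upright; origin under its middle.
- tin: Bystander: open grey metal tin, 65 mm diameter, 44 mm high; origin under its middle.
- nozzle: Bystander: copper-coloured welding nozzle standing upright, 23 mm diameter, 56 mm high; origin under its middle.
- measure: Bystander: yellow tape measure, 35 x 70 x 60 mm; origin under its middle.
- defenders: Bystander: red and black ear defenders, 197 x 181 x 77 mm; origin under its middle.
Mind the look-alikes: they are no part of the job. What is shaped like the packer_0 but pink, purple or yellow is not meant.

How it is judged:
By the outcome, as a careful person would: the job done as asked, in the order asked, and still so for the second after the job is handed in, while the arm keeps its last pose, push and grip.
It also fails if it takes over 64 s, if anything falls off the work surface, if the arm or the gripper's body presses on something with over 40 N, if the wrist force passes 120 N, or if a joint passes its speed limit or range.

## Working session

There is one attempt and no reset: what is moved stays moved. The work goes in short steps, Python scripts to look and compute and a shell command to move; the robot and the scene stay as the last step left them, time stands still between calls to the robot, and variables do not carry over. Pictures are saved under pics/ and viewed, and the job is handed in when it is done.

```bash
ls; mkdir -p pics
python3 - <<'E'
from rig import bot
import cv2,numpy as np
s=bot.sense();print(s)
for n in ["scene","top","wrist"]:
    c=bot.capture(n);cv2.imwrite(f"pics/{n}0.png",c["color"][:,:,::-1]);print(n,c["K"].tolist(),c["R"].tolist(),c["t"].tolist())
    np.savez(f"{n}0.npz",**c)
E
```

```text
pics
{'t': 0.0, 'q': array([ 1.10550986,  0.42669799,  0.07387222,  1.60664631, -0.03410446,
        1.1108327 , -0.06713351]), 'joint_vel': array([ 0.00127901,  0.0007541 , -0.00022634,  0.00013418,  0.0022166 ,
        0.00164602, -0.0002219 ]), 'joint_torque': array([ 1.14501054e-03, -9.35813785e+01,  3.66830707e+00, -4.54175770e+01,
       -4.85718960e-02,  2.03319144e-02,  9.98872724e-05]), 'position': array([ 0.20944527, -0.64120156,  0.21578161]), 'orientation': array([-3.10126291e+00, -4.93639044e-01,  4.81537635e-04]), 'force': array([-0.39051113, -0.84471942,  0.11826729]), 'ft_torque': array([-0.01799279, -0.04078135,  0.01301378]), 'grip_width': 0.09405855686802941}
scene [[582.886054139813, 0.0, 309.98881072036954], [0.0, 582.886054139813, 239.69421119916598], [0.0, 0.0, 1.0]] [[-0.8506168095275062, -0.525678627079938, 0.010631292517743524], [-0.35080566546980235, 0.5523561356028449, -0.7561997649670231], [0.39164579459447213, -0.6469657490881903, -0.6542544543854641]] [0.45122188476008995, 0.2885341763178664, 1.249528148463495]
top [[547.9287221702646, 0.0, 317.83087849899545], [0.0, 547.9287221702646, 241.48113340561827], [0.0, 0.0, 1.0]] [[0.3838930562102582, -0.9232594527892073, -0.014768352275089977], [-0.7545759640039649, -0.30445556068257384, -0.5813105246913618], [0.5322041299548833, 0.23430491758568184, -0.81354776728483]] [-0.25691329863029766, 0.4947557123222096, 1.255970549267191]
wrist [[415.19870514744434, 0.0, 318.6880382959471], [0.0, 415.19870514744434, 243.3605241951059], [0.0, 0.0, 1.0]] [[0.3101030100110498, -0.9507021889960007, -0.0012128562578584677], [-0.9121232029135674, -0.2978784489643547, 0.281602010556189], [-0.2680809316023509, -0.08621935676404595, -0.9595305292852397]] [-0.6740555748745483, -0.0291074656434287, 0.39308330924738794]
```

View pics/scene0.png

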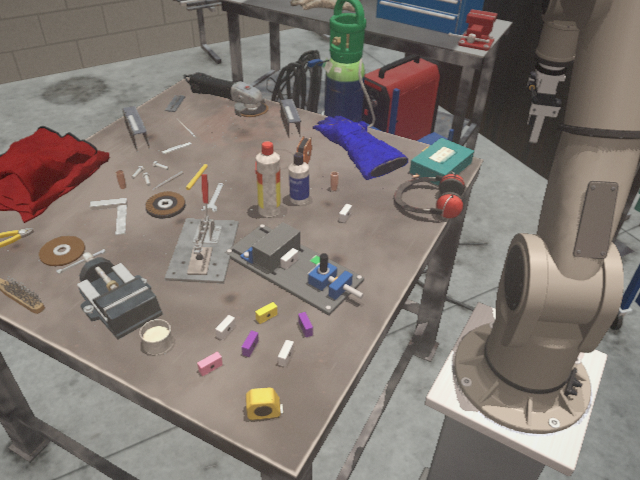

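View pics/top0.png

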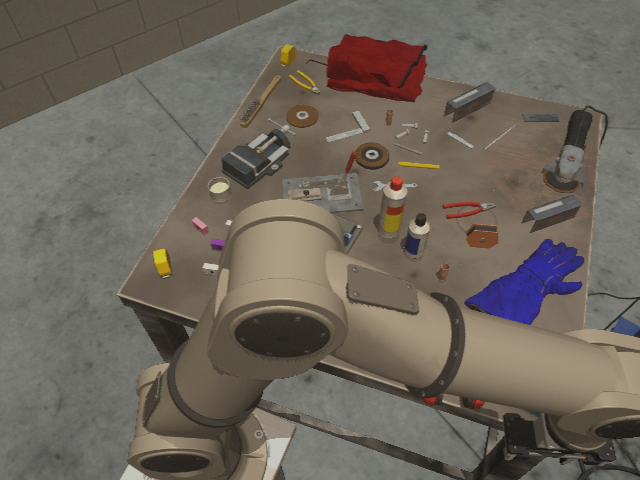

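View pics/wrist0.png

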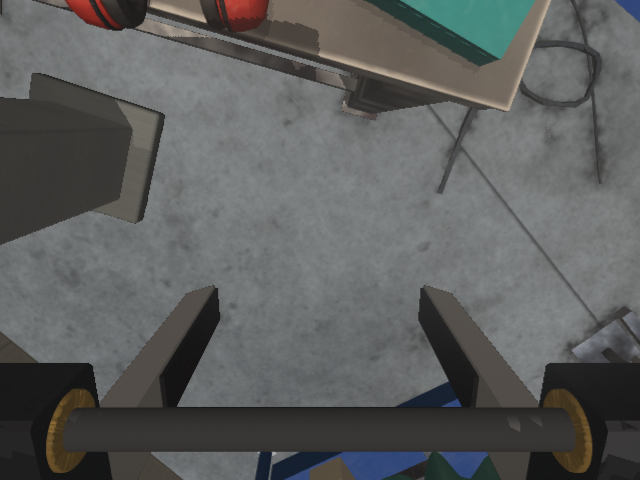

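The scene view shows the fixture around (295,265). There are whitish blocks at (226,326), (285,352) and (344,213), with one more in the gap at (290,257). The look-alikes are pink (210,364), purple (250,343) and (305,324), and yellow (266,313). I'll confirm these in an enlarged crop.

```bash
cat > h.py <<'E'
import numpy as np,cv2
def load(n):
    return dict(np.load(n))
def cloud(c):
    d=c["depth"];K=c["K"];v,u=np.mgrid[0:480,0:640]
    P=np.stack([(u-K[0,2])/K[0,0]*d,(v-K[1,2])/K[1,1]*d,d],-1)
    return (P-c["t"])@c["R"]
def proj(c,X):
    X=np.atleast_2d(X);p=X@c["R"].T+c["t"];p=p/p[:,2:];return (p@c["K"].T)[:,:2]
E
python3 - <<'E'
from h import *
c=load("scene0.npz");im=c["color"][:,:,::-1]
cv2.imwrite("pics/cropA.png",cv2.resize(im[190:390,180:380],None,fx=3,fy=3,interpolation=cv2.INTER_CUBIC))
P=cloud(c)
for n,(u,v) in dict(a=(226,326),b=(285,352),cc=(344,213),gap=(290,257),post=(324,258),table=(380,260),tube=(270,240),bed=(300,280)).items():
    print(n,P[v,u].round(4))
E
```

```text
a [0.5973 0.2493 0.0318]
b [0.4469 0.2379 0.0292]
cc [ 0.5728 -0.2468  0.0332]
gap [ 0.5944 -0.0075  0.0431]
post [0.4913 0.0024 0.0983]
table [ 4.163e-01 -1.618e-01  3.000e-04]
tube [ 0.6514 -0.0039  0.0756]
bed [0.5453 0.0231 0.0139]
```

View pics/cropA.png

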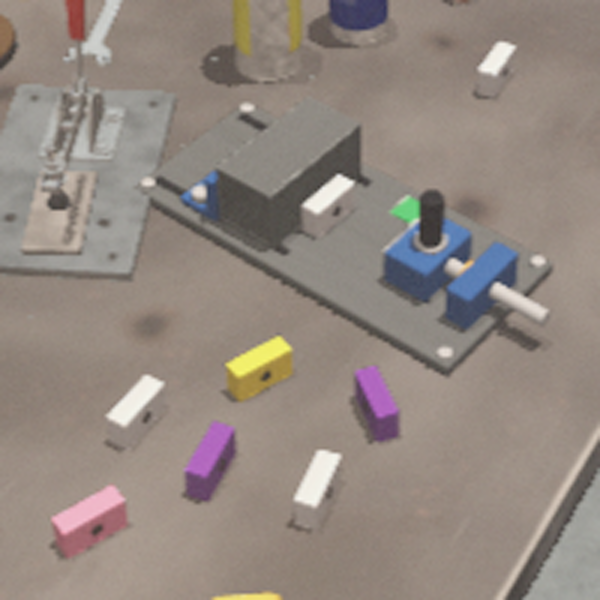

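Only three blocks on the bench are bare aluminium: (226,326), (285,352) and (344,213). All three have top heights of about 30 mm, so they are packers, and the fourth is in the gap. Next I'll fit poses.

```bash
cat >> h.py <<'E'
def toprect(P,mask,zl,zh,cen,r):
    m=mask&(abs(P[...,2]-(zl+zh)/2)<(zh-zl)/2)&(np.hypot(P[...,0]-cen[0],P[...,1]-cen[1])<r)
    p=P[m]; (cx,cy),(w,h),a=cv2.minAreaRect((p[:,:2]*1000).astype(np.float32))
    if w>h: ang=a
    else: ang=a+90; w,h=h,w
    ang=(ang+90)%180-90
    return dict(n=len(p),c=(round(cx,1),round(cy,1)),L=round(w,1),W=round(h,1),long=round(ang,1),z=round(float(np.median(p[:,2]))*1000,1),mean=(p[:,:2].mean(0)*1000).round(1))
E
python3 - <<'E'
from h import *
c=load("scene0.npz");P=cloud(c);al=np.ones((480,640),bool)
for n,cen in dict(a=(.597,.249),b=(.447,.238),c=(.573,-.247)).items(): print(n,toprect(P,al,.024,.04,cen,.04), toprect(P,al,.006,.04,cen,.04))
print("gap",toprect(P,al,.036,.05,(.594,-.008),.04))
print("tube",toprect(P,al,.066,.085,(.65,0),.11))
print("post",toprect(P,al,.09,.11,(.49,0),.03))
print("pb",toprect(P,al,.040,.055,(.50,0),.055))
print("bed",toprect(P,al,.007,.019,(.55,0),.24))
E
```

```text
a {'n': 171, 'c': (607.1, 243.8), 'L': 52.5, 'W': 23.7, 'long': -89.3, 'z': 30.9, 'mean': array([605.3, 245.1])} {'n': 288, 'c': (589.7, 245.1), 'L': 61.4, 'W': 52.4, 'long': -4.1, 'z': 27.7, 'mean': array([603. , 247.3])}
b {'n': 183, 'c': (450.5, 231.8), 'L': 54.4, 'W': 18.9, 'long': -78.5, 'z': 30.5, 'mean': array([450.1, 233.8])} {'n': 265, 'c': (442.2, 237.7), 'L': 69.2, 'W': 33.2, 'long': -78.8, 'z': 29.2, 'mean': array([448.1, 236.1])}
c {'n': 81, 'c': (580.9, -261.7), 'L': 46.4, 'W': 20.6, 'long': -86.9, 'z': 31.0, 'mean': array([ 579.8, -260.7])} {'n': 147, 'c': (579.9, -251.3), 'L': 71.3, 'W': 59.8, 'long': 87.5, 'z': 25.1, 'mean': array([ 578.6, -256.5])}
gap {'n': 186, 'c': (606.9, -9.3), 'L': 63.2, 'W': 27.4, 'long': 85.4, 'z': 42.5, 'mean': array([607.1, -11. ])}
tube {'n': 809, 'c': (646.0, -20.0), 'L': 123.4, 'W': 64.9, 'long': 84.1, 'z': 73.3, 'mean': array([643.5, -17.5])}
post {'n': 53, 'c': (497.6, -3.0), 'L': 20.1, 'W': 20.0, 'long': -69.9, 'z': 97.0, 'mean': array([496.7,  -2.9])}
pb {'n': 416, 'c': (485.6, -0.2), 'L': 81.1, 'W': 70.5, 'long': -13.6, 'z': 48.0, 'mean': array([487.4,   3.5])}
bed {'n': 3964, 'c': (557.2, -10.1), 'L': 464.8, 'W': 443.5, 'long': 54.5, 'z': 13.2, 'mean': array([603.3,  22.8])}
```

Run:
```python
from h import *
from scipy.spatial.transform import Rotation as R
c=load("scene0.npz");P=cloud(c)
for n,(u,v) in dict(spraycap=(266,150),spray=(268,190),layout=(298,160),nozzle=(334,178)).items(): print(n,P[v,u].round(3))
w=load("wrist0.npz");print("cam pos",(-w["R"].T@w["t"]).round(3))
T=R.from_rotvec([-3.10126291e+00, -4.93639044e-01,  4.81537635e-04]).as_matrix();print(T.round(3))
print("cam in tool",(T.T@(-w["R"].T@w["t"]-[.2094,-.6412,.2158])).round(3)); print((w["R"]@T).round(3))
```

```text
spraycap [ 0.774 -0.17   0.209]
spray [ 0.764 -0.159  0.091]
layout [ 0.734 -0.264  0.14 ]
nozzle [ 0.675 -0.369  0.041]
cam pos [ 0.288 -0.616  0.385]
[[ 0.951  0.31  -0.001]
 [ 0.31  -0.951  0.001]
 [-0.    -0.001 -1.   ]]
cam in tool [ 0.083 -0.    -0.169]
[[-0.     1.    -0.   ]
 [-0.96  -0.    -0.282]
 [-0.282 -0.     0.96 ]]
```

```bash
python3 -m creep '0.05 -0.05 -0.1 0 0 0.03; 0.15 -0.15 -0.25 0 0 0.07; 0.27 -0.27 -0.4 0 0 0.12; 0.39 -0.4 -0.5 0 0 0.17; 0.52 -0.53 -0.6 0 0 0.22; 0.65 -0.66 -0.64 0 0 0.25; 0.78 -0.8 -0.64 0 0 0.28; 0.9 -0.92 -0.64 0 0 0.28; 0.97 -0.98 -0.64 0 0 0.28; 0.98 -1 -0.64 0 0 0.28; 0.98 -1 -0.64 0 0 0.28'
```

```text
t: 1.25
position: [0.3648, -0.3276, 0.3765]
orientation: [3.137, -0.162, -0.0]
force: [-0.5, -0.7, -0.2]
grip_width: 0.0939
```

```bash
python3 -m creep '0.03 -0.08 0 0 0 0; 0.08 -0.2 0 0 0 0; 0.14 -0.36 0 0 0 0; 0.2 -0.52 0 0 0 0; 0.26 -0.68 0 0 0 0; 0.32 -0.84 0 0 0 0; 0.4 -1 0 0 0 0' && python3 -m creep '0.06 -0.16 0 0 0 0; 0.14 -0.3 0 0 0 0; 0.22 -0.44 0 0 0 0; 0.3 -0.58 0 0 0 0; 0.38 -0.68 0 0 0 0; 0.42 -0.74 0 0 0 0; 0.44 -0.76 0 0 0 0; 0.44 -0.76 0 0 0 0; 0.44 -0.76 0 0 0 0'
python3 - <<'E'
from rig import bot
import cv2,numpy as np
c=bot.capture("wrist");cv2.imwrite(f"pics/w1.png",c["color"][:,:,::-1]);np.savez("w1.npz",**c)
E
```

```text
t: 1.95
position: [0.4906, -0.09, 0.3766]
orientation: [3.137, -0.168, 0.0]
force: [0.2, -0.4, 0.1]
grip_width: 0.0941
t: 2.85
position: [0.6192, 0.0862, 0.3766]
orientation: [3.137, -0.166, 0.0]
force: [-0.0, 0.6, 0.0]
grip_width: 0.0942
```

View pics/w1.png

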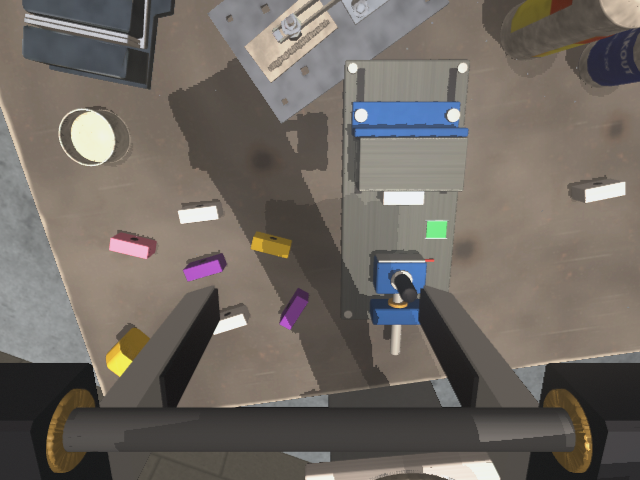

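The wrist view shows the fixture between columns 345 and 465. The tube's near edge is at row 190, the gap packer at (403,198), the band at (437,229) and the post near (405,287). The bench packers are at (198,213), (230,321) and (603,190).

Run:
```python
from h import *
c=load("w1.npz");P=cloud(c);al=np.ones((480,640),bool)
hsv=cv2.cvtColor(c["color"],cv2.COLOR_RGB2HSV)
white=(hsv[...,1]<60)&(hsv[...,2]>150)
for n,cen in dict(a=(.6,.245),b=(.447,.233),c=(.575,-.255)).items(): print(n,toprect(P,white,.024,.036,cen,.05))
print("gap",toprect(P,white,.036,.05,(.60,-.008),.04))
print("tube",toprect(P,al,.066,.08,(.65,0),.11))
print("post",toprect(P,al,.092,.105,(.49,0),.03))
blue=(hsv[...,0]>95)&(hsv[...,0]<125)&(hsv[...,1]>100)
print("pb",toprect(P,al,.040,.050,(.51,0),.035))
print("pbblue",toprect(P,blue,.040,.050,(.515,0),.04))
g=(hsv[...,0]>45)&(hsv[...,0]<80)&(hsv[...,1]>100)
print("green",toprect(P,g,.005,.02,(.55,-.06),.05))
m=(abs(P[...,2]-.012)<.004)&(P[...,1]<.12)&(P[...,1]>-.12)&(P[...,0]>.4)&(P[...,0]<.76)
# column edges of the bed
rows=range(70,310,10);E=[]
for r in rows:
    x=P[r,300:500];mm=m[r,300:500]
    if mm.sum()>3:
        i=np.where(mm)[0];E.append((P[r,300+i[0],:2],P[r,300+i[-1],:2]))
E=np.array(E)*1000
for k in (0,1):
    e=E[:,k];print("edge",[tuple(a) for a in e.round(0)[::4]],np.polyfit(e[:,0],e[:,1],1))
for (u,v) in [(353,68),(463,68),(348,314)]: print("bolt",P[v,u].round(4))
```

```text
a {'n': 549, 'c': (604.9, 242.0), 'L': 50.3, 'W': 18.3, 'long': -88.5, 'z': 30.4, 'mean': array([605.2, 241.6])}
b {'n': 370, 'c': (449.9, 230.2), 'L': 49.8, 'W': 18.7, 'long': -78.6, 'z': 30.6, 'mean': array([450.2, 226.4])}
c {'n': 558, 'c': (579.5, -268.2), 'L': 49.3, 'W': 18.0, 'long': -84.1, 'z': 30.6, 'mean': array([ 579.6, -267.9])}
gap {'n': 538, 'c': (601.2, -15.6), 'L': 49.6, 'W': 16.6, 'long': 84.7, 'z': 42.6, 'mean': array([601. , -15.9])}
tube {'n': 5766, 'c': (643.7, -21.9), 'L': 120.3, 'W': 60.3, 'long': 84.0, 'z': 72.6, 'mean': array([644.6, -21.4])}
post {'n': 220, 'c': (497.0, -5.8), 'L': 18.9, 'W': 18.5, 'long': 0.7, 'z': 97.2, 'mean': array([497.9,  -5.8])}
pb {'n': 1117, 'c': (500.5, -3.9), 'L': 58.6, 'W': 45.5, 'long': 84.2, 'z': 47.5, 'mean': array([506.2,  -0.9])}
pbblue {'n': 936, 'c': (498.6, -6.6), 'L': 63.2, 'W': 42.3, 'long': 84.1, 'z': 47.6, 'mean': array([503.5,  -2.4])}
green {'n': 312, 'c': (548.4, -62.3), 'L': 26.3, 'W': 21.3, 'long': 82.9, 'z': 13.4, 'mean': array([548.5, -62.3])}
edge [(np.float64(760.0), np.float64(72.0)), (np.float64(711.0), np.float64(46.0)), (np.float64(664.0), np.float64(51.0)), (np.float64(613.0), np.float64(56.0)), (np.float64(560.0), np.float64(61.0)), (np.float64(504.0), np.float64(68.0))] [1.92063783e-02 5.19429689e+01]
edge [(np.float64(741.0), np.float64(-106.0)), (np.float64(696.0), np.float64(-101.0)), (np.float64(662.0), np.float64(35.0)), (np.float64(612.0), np.float64(37.0)), (np.float64(545.0), np.float64(-85.0)), (np.float64(488.0), np.float64(-80.0))] [ 3.17243364e-02 -6.76731769e+01]
bolt [0.7573 0.0306 0.0146]
bolt [ 0.7434 -0.0986  0.0159]
bolt [0.4399 0.0642 0.0158]
```

Run:
```python
from h import *
c=load("w1.npz");s=load("scene0.npz")
P=np.concatenate([cloud(c)[:300].reshape(-1,3),cloud(s).reshape(-1,3)])
P=P[np.isfinite(P).all(1)]
def H(x0,x1,y0,y1):
    m=(P[:,0]>x0)&(P[:,0]<x1)&(P[:,1]>y0)&(P[:,1]<y1)&(P[:,2]<.3);return round(float(P[m,2].max()),3)
print("a cam",H(.62,.76,.18,.30),"body a",H(.56,.65,.15,.34),"b cam",H(.48,.6,.17,.29))
print("c cam zone",H(.61,.70,-.33,-.2),"c body",H(.53,.62,-.37,-.17))
for z in (.1,.14):
  m=(P[:,0]>.68)&(P[:,0]<.85)&(P[:,1]>-.35)&(P[:,1]<-.21)&(P[:,2]>z);print(P[m].min(0),P[m].max(0))
cam=lambda T:0
# neighbours near b
hsv=cv2.cvtColor(c["color"],cv2.COLOR_RGB2HSV)
Q=cloud(c)
pur=(hsv[...,0]>130)&(hsv[...,0]<160)&(hsv[...,1]>90)
for cen in [(.46,.16),(.52,.24)]: print("purple",toprect(Q,pur,.02,.036,cen,.05))
```

```text
a cam 0.009 body a 0.037 b cam 0.038
c cam zone 0.008 c body 0.038
[ 0.70687518 -0.2897593   0.10000469] [ 0.76562668 -0.23737693  0.15921474]
[ 0.72394586 -0.28231919  0.14002194] [ 0.74953457 -0.25032048  0.15921474]
purple {'n': 491, 'c': (457.6, 138.4), 'L': 49.6, 'W': 18.1, 'long': -37.6, 'z': 30.6, 'mean': array([459.5, 137.8])}
purple {'n': 536, 'c': (530.7, 249.9), 'L': 50.8, 'W': 18.2, 'long': -79.3, 'z': 30.3, 'mean': array([531.8, 249.2])}
```

```bash
python3 -m creep '-0.01 -0.08 0.05 0 0 -0.02; -0.03 -0.2 0.18 0 0 -0.05; -0.06 -0.35 0.36 0 0 -0.087; -0.1 -0.48 0.54 0 0 -0.087; -0.122 -0.57 0.72 0 0 -0.087; -0.122 -0.614 0.88 0 0 -0.087; -0.122 -0.614 0.97 0 0 -0.087; -0.122 -0.614 1 0 0 -0.087; -0.122 -0.614 1 0 0 -0.087; -0.122 -0.614 1 0 0 -0.087'
python3 - <<'E'
from rig import bot
import cv2,numpy as np
from h import *
s=bot.sense();print(s["position"],s["orientation"])
c=bot.capture("wrist");cv2.imwrite(f"pics/w2.png",c["color"][:,:,::-1])
P=cloud(c);hsv=cv2.cvtColor(c["color"],cv2.COLOR_RGB2HSV)
white=(hsv[...,1]<60)&(hsv[...,2]>150)
print(toprect(P,white,.024,.036,(.605,.242),.04))
E
```

```text
t: 3.9
position: [0.6061, 0.2435, 0.1284]
orientation: [-3.141, -0.04, -0.003]
force: [-0.3, 0.6, 1.2]
grip_width: 0.0939
[0.60606062 0.24351693 0.12839788] [-3.14067606 -0.03996542 -0.00335455]
{'n': 1640, 'c': (605.6, 242.4), 'L': 48.1, 'W': 16.6, 'long': -89.2, 'z': 30.6, 'mean': array([605.9, 242.5])}
```

View pics/w2.png

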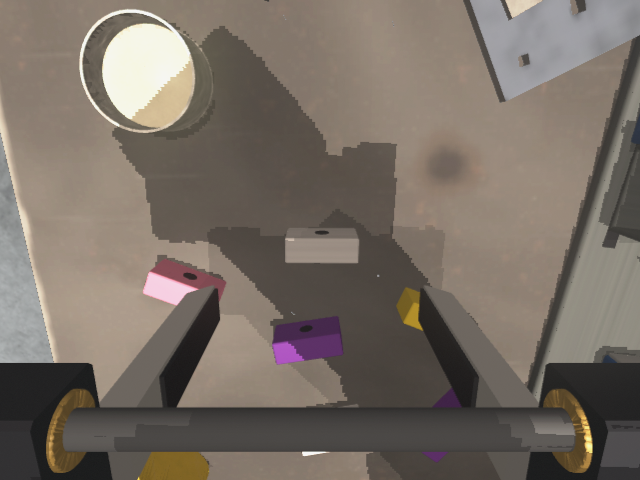

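```bash
python3 -m creep '0 0.004 0.06 0 0 0; 0 0.004 0.18 0 0 0; -0.002 0.004 0.3 0 0 0; -0.002 0.004 0.39 0 0 0; -0.002 0.004 0.43 0 0 0; -0.002 0.004 0.452 0 0 0; -0.002 0.004 0.452 0 0 0; -0.002 0.004 0.452 0 0 0' 0.25 20 && python3 -m creep '0 0 0 0 0 0; 0 0 0 0 0 0; 0 0 0 0 0 0; 0 0 0 0 0 0; 0 0 0 0 0 0; 0 0 0 0 0 0' 1 20
```

```text
t: 4.75
position: [0.6053, 0.243, 0.0146]
orientation: [-3.141, -0.041, -0.002]
force: [0.0, 0.0, 0.6]
grip_width: 0.0706
t: 5.35
position: [0.605, 0.2427, 0.014]
orientation: [-3.141, -0.041, -0.001]
force: [-0.8, -1.9, 6.1]
grip_width: 0.0499
```

```bash
python3 -m creep '0 0 -0.08 0 0 0; 0 0 -0.25 0 0 0; 0 0.05 -0.4 0 0 0.02; -0.02 0.15 -0.5 0 0 0.04; -0.04 0.28 -0.52 0 0 0.06; -0.07 0.42 -0.52 0 0 0.087; -0.1 0.57 -0.52 0 0 0.087; -0.126 0.71 -0.52 0 0 0.087; -0.126 0.83 -0.52 0 0 0.087; -0.126 0.92 -0.52 0 0 0.087; -0.126 0.98 -0.52 0 0 0.087; -0.126 1 -0.52 0 0 0.087; -0.126 1 -0.52 0 0 0.087; -0.126 1 -0.52 0 0 0.087'
python3 - <<'E'
from rig import bot
import cv2,numpy as np
from h import *
s=bot.sense();print(s["position"],s["orientation"],s["grip_width"])
c=bot.capture("wrist");cv2.imwrite(f"pics/w3.png",c["color"][:,:,::-1]);np.savez("w3.npz",**c)
P=cloud(c);hsv=cv2.cvtColor(c["color"],cv2.COLOR_RGB2HSV)
white=(hsv[...,1]<60)&(hsv[...,2]>150)
print(toprect(P,white,.036,.05,(.601,-.016),.04))
print("tube",toprect(P,np.ones_like(white),.066,.08,(.64,-.02),.11))
E
```

```text
t: 6.75
position: [0.5798, -0.0066, 0.1435]
orientation: [-3.137, 0.162, -0.0]
force: [0.4, -0.8, -0.3]
grip_width: 0.0498
[ 0.57979502 -0.00664574  0.14350021] [-3.13680311e+00  1.61532486e-01 -1.45732686e-05] 0.04978279535058949
{'n': 1672, 'c': (601.0, -15.9), 'L': 49.4, 'W': 15.7, 'long': 84.5, 'z': 42.5, 'mean': array([601.2, -15.5])}
tube {'n': 22726, 'c': (644.0, -21.9), 'L': 120.3, 'W': 59.7, 'long': 84.1, 'z': 72.5, 'mean': array([645.2, -22. ])}
```

View pics/w3.png

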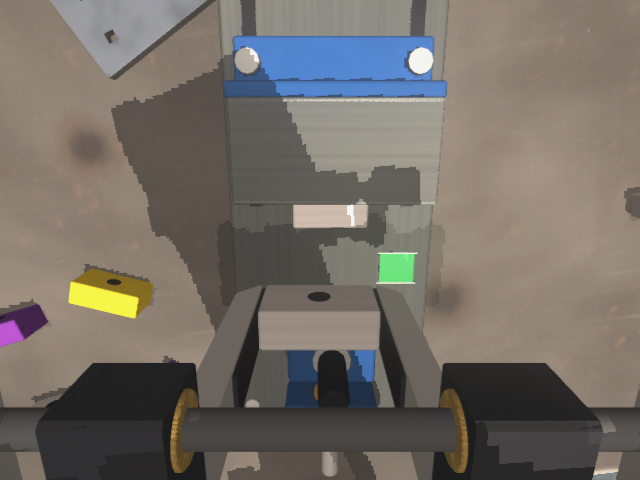

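```bash
python3 -m creep '0.004 0.014 0.05 0 0 0; 0.004 0.028 0.15 0 0 0; 0.004 0.028 0.26 0 0 0; 0.004 0.028 0.35 0 0 0; 0.004 0.028 0.41 0 0 0; 0.004 0.028 0.44 0 0 0; 0.004 0.028 0.455 0 0 0; 0.004 0.028 0.463 0 0 0; 0.004 0.028 0.463 0 0 0; 0.004 0.028 0.463 0 0 0'
python3 - <<'E'
from rig import bot
import cv2
s=bot.sense();print(s["force"])
c=bot.capture("scene");cv2.imwrite("pics/s3.png",cv2.resize(c["color"][200:320,220:380,::-1],None,fx=5,fy=5))
E
```

```text
t: 7.8
position: [0.5805, -0.0151, 0.0284]
orientation: [-3.137, 0.164, -0.002]
force: [0.4, 1.1, -1.5]
grip_width: 0.0498
[ 0.36073417  1.1249462  -1.45917183]
```

View pics/s3.png

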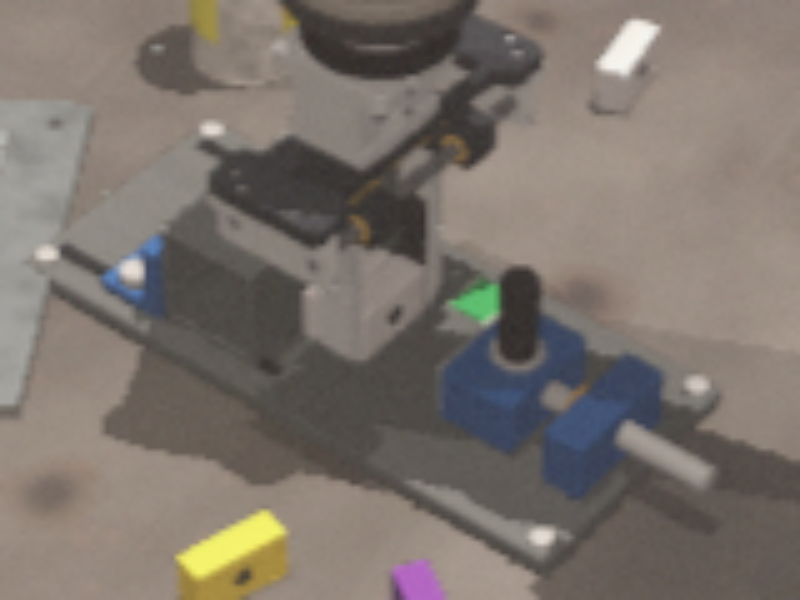

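The packer sits square in the gap, clear of both the block and the tube. I'll lower it the last millimetre and release.

```bash
python3 -m creep '0 0 0.002 0 0 0; 0 0 0.004 0 0 0; 0 0 0.005 0 0 0; 0 0 0.005 0 0 0' && python3 -m creep '0 0 0 0 0 0; 0 0 0 0 0 0; 0 0 0 0 0 0; 0 0 0 0 0 0' 0.25 20 && python3 -m creep '0 0 -0.04 0 0 0; 0 0 -0.12 0 0 0; 0 0 -0.25 0 0 0; 0 0 -0.38 0 0 0; 0 0 -0.46 0 0 0; 0 0 -0.5 0 0 0; 0 0 -0.5 0 0 0; 0 0 -0.5 0 0 0'
python3 - <<'E'
from rig import bot
import cv2,numpy as np
from h import *
s=bot.sense();print(s["position"],s["orientation"],s["grip_width"])
c=bot.capture("wrist");cv2.imwrite(f"pics/w4.png",c["color"][:,:,::-1]);np.savez("w4.npz",**c)
P=cloud(c);hsv=cv2.cvtColor(c["color"],cv2.COLOR_RGB2HSV)
m=np.ones(hsv.shape[:2],bool)
print(toprect(P,m,.038,.048,(.59,-.016),.035))
E
```

```text
t: 8.25
position: [0.58, -0.0151, 0.0265]
orientation: [-3.137, 0.164, 0.0]
force: [0.8, -0.4, -0.8]
grip_width: 0.0501
t: 8.65
position: [0.58, -0.015, 0.0265]
orientation: [-3.137, 0.164, -0.0]
force: [-0.3, 0.5, -0.2]
grip_width: 0.0703
t: 9.45
position: [0.5796, -0.0152, 0.1508]
orientation: [3.137, -0.164, -0.001]
force: [-0.3, 0.1, -0.7]
grip_width: 0.0704
[ 0.57960911 -0.01517865  0.15082069] [ 3.13726782e+00 -1.63725268e-01 -1.18422756e-03] 0.0704280660174001
{'n': 3444, 'c': (590.2, -15.2), 'L': 50.8, 'W': 37.4, 'long': 84.7, 'z': 42.5, 'mean': array([590.5, -15.1])}
```

View pics/w4.png

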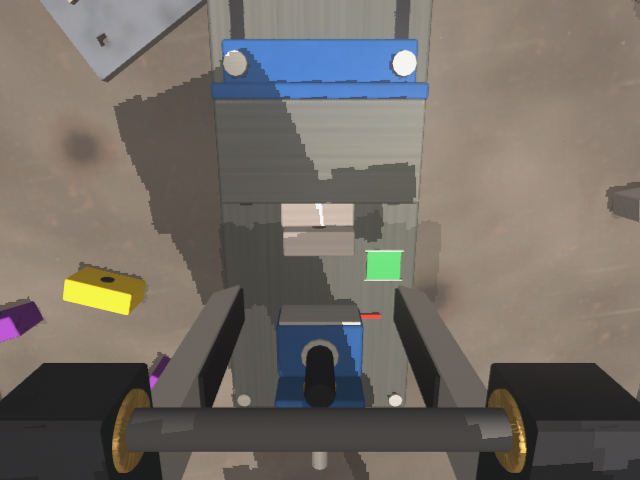

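```bash
python3 -m creep '-0.03 -0.05 0 0 0 -0.01; -0.1 -0.15 0 0 0 -0.03; -0.2 -0.3 0 0 0 -0.06; -0.3 -0.45 0 0 0 -0.1; -0.41 -0.6 0 0 0 -0.14; -0.5 -0.74 0.04 0 0 -0.18; -0.57 -0.85 0.08 0 0 -0.2; -0.61 -0.91 0.12 0 0 -0.2025; -0.619 -0.923 0.12 0 0 -0.2025; -0.619 -0.923 0.12 0 0 -0.2025; -0.619 -0.923 0.12 0 0 -0.2025'
python3 - <<'E'
from rig import bot
import cv2,numpy as np
from h import *
s=bot.sense();print(s["position"],s["orientation"])
c=bot.capture("wrist");cv2.imwrite(f"pics/w5.png",c["color"][:,:,::-1])
P=cloud(c);hsv=cv2.cvtColor(c["color"],cv2.COLOR_RGB2HSV)
white=(hsv[...,1]<70)&(hsv[...,2]>120)
print(toprect(P,white,.024,.036,(.45,.23),.04))
E
```

```text
t: 10.6
position: [0.4504, 0.2299, 0.1216]
orientation: [3.126, 0.312, -0.0]
force: [-0.2, -0.8, -0.5]
grip_width: 0.0705
[0.45040527 0.22988283 0.12158821] [ 3.12584426e+00  3.11874043e-01 -8.30732324e-05]
{'n': 1948, 'c': (449.8, 230.2), 'L': 49.7, 'W': 18.3, 'long': -77.5, 'z': 30.5, 'mean': array([450.4, 230.2])}
```

View pics/w5.png

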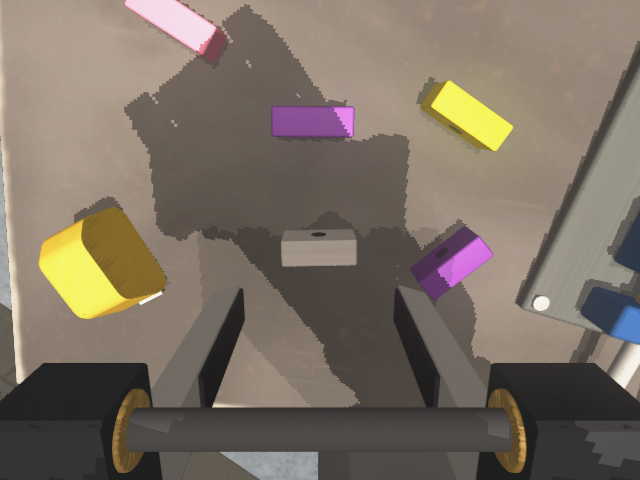

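The bare aluminium packer is at (319,247) and square to the jaws. The purple block's nearest corner at (411,268) is about 60 mm away, and the finger backs reach about 48 mm.

```bash
python3 -m creep '0 0 0.06 0 0 0; 0 0 0.18 0 0 0; 0 0 0.29 0 0 0; 0 0 0.37 0 0 0; 0 0 0.41 0 0 0; 0 0 0.426 0 0 0; 0 0 0.426 0 0 0; 0 0 0.426 0 0 0' 0.25 20 && python3 -m creep '0 0 0 0 0 0; 0 0 0 0 0 0; 0 0 0 0 0 0; 0 0 0 0 0 0; 0 0 0 0 0 0' 1 20
```

```text
t: 11.45
position: [0.4506, 0.2307, 0.0157]
orientation: [-3.126, -0.312, -0.002]
force: [0.2, -0.4, -0.9]
grip_width: 0.0705
t: 11.95
position: [0.4504, 0.2305, 0.0154]
orientation: [3.126, 0.313, 0.001]
force: [-0.5, -0.9, 7.6]
grip_width: 0.0501
```

```bash
python3 -m creep '0 0 -0.08 0 0 0; 0 0 -0.24 0 0 0; 0 0.03 -0.4 0 0 0; 0.02 0.1 -0.5 0 0 0.02; 0.05 0.22 -0.54 0 0 0.05; 0.09 0.36 -0.55 0 0 0.09; 0.13 0.51 -0.55 0 0 0.13; 0.17 0.66 -0.55 0 0 0.17; 0.2 0.79 -0.55 0 0 0.19; 0.225 0.9 -0.55 0 0 0.2025; 0.232 0.97 -0.55 0 0 0.2025; 0.232 1 -0.55 0 0 0.2025; 0.232 1 -0.55 0 0 0.2025; 0.232 1 -0.55 0 0 0.2025'
```

```text
t: 13.35
position: [0.5562, -0.002, 0.1525]
orientation: [-3.137, 0.162, 0.0]
force: [-0.4, 0.5, -1.4]
grip_width: 0.05
```

```bash
python3 -m creep '0.006 0.02 0.03 0 0 0; 0.014 0.041 0.1 0 0 0; 0.014 0.041 0.22 0 0 0; 0.014 0.041 0.33 0 0 0; 0.014 0.041 0.41 0 0 0; 0.014 0.041 0.46 0 0 0; 0.014 0.041 0.485 0 0 0; 0.014 0.041 0.496 0 0 0; 0.014 0.041 0.496 0 0 0; 0.014 0.041 0.496 0 0 0'
```

```text
t: 14.35
position: [0.5595, -0.0136, 0.0293]
orientation: [-3.137, 0.164, -0.002]
force: [1.0, 0.4, -1.0]
grip_width: 0.0498
```

```bash
python3 -m creep '-0.002 0 0.003 0 0 0; -0.003 0 0.005 0 0 0; -0.003 0 0.006 0 0 0; -0.003 0 0.006 0 0 0' && python3 -m creep '0 0 0 0 0 0; 0 0 0 0 0 0; 0 0 0 0 0 0; 0 0 0 0 0 0' 0.25 20 && python3 -m creep '0 0 -0.04 0 0 0; 0 0 -0.12 0 0 0; 0 0 -0.25 0 0 0; 0 0 -0.38 0 0 0; 0 0 -0.48 0 0 0; 0 0 -0.54 0 0 0; 0 0 -0.54 0 0 0; 0 0 -0.54 0 0 0'
python3 - <<'E'
from rig import bot
import cv2,numpy as np
from h import *
s=bot.sense();print(s["position"],s["orientation"],s["grip_width"])
c=bot.capture("wrist");cv2.imwrite(f"pics/w6.png",c["color"][:,:,::-1]);np.savez("w6.npz",**c)
P=cloud(c);m=np.ones((480,640),bool)
print(toprect(P,m,.038,.048,(.582,-.016),.042))
print("post",toprect(P,m,.092,.105,(.497,-.005),.03))
E
```

```text
t: 14.75
position: [0.5583, -0.0136, 0.0274]
orientation: [3.137, -0.164, 0.001]
force: [-1.9, 0.0, 5.9]
grip_width: 0.0502
t: 15.15
position: [0.5582, -0.0136, 0.027]
orientation: [-3.137, 0.164, 0.0]
force: [-0.2, 0.1, -0.6]
grip_width: 0.0702
t: 15.95
position: [0.5579, -0.0137, 0.1615]
orientation: [3.137, -0.164, -0.001]
force: [-0.3, -0.1, -0.4]
grip_width: 0.0707
[ 0.55787694 -0.01365397  0.16150714] [ 3.13719761e+00 -1.63872681e-01 -5.38508203e-04] 0.07073615530018956
{'n': 5414, 'c': (579.7, -14.2), 'L': 63.2, 'W': 50.1, 'long': -4.4, 'z': 42.4, 'mean': array([581.1, -14.6])}
post {'n': 715, 'c': (497.6, -6.4), 'L': 19.4, 'W': 18.7, 'long': -39.8, 'z': 97.2, 'mean': array([498.5,  -6.7])}
```

View pics/w6.png

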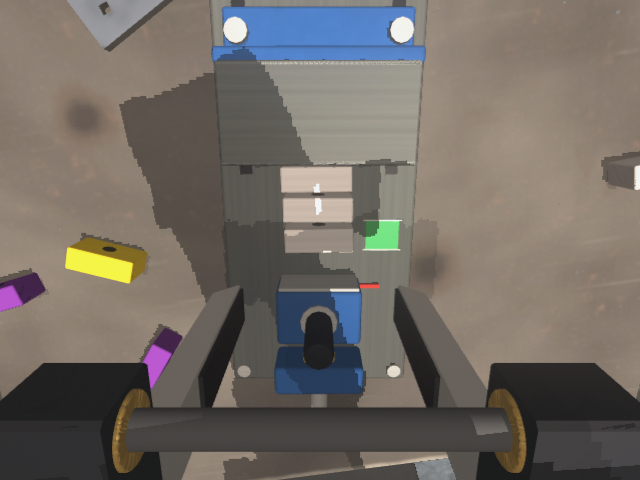

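Three packers now stand square in a row, at (316,180), (317,209) and (318,236). Next I'll go behind the post at (319,325) with the fingers shut.

```bash
python3 -m creep '-0.03 0 0 0 0 0; -0.1 0 0 0 0 0; -0.2 -0.005 0 0 0 0; -0.29 -0.005 0 0 0 0; -0.35 -0.005 0 0 0 0; -0.372 -0.005 0 0 0 0; -0.372 -0.005 0.03 0 0 0; -0.372 -0.005 0.1 0 0 0; -0.372 -0.005 0.2 0 0 0; -0.372 -0.005 0.29 0 0 0; -0.372 -0.005 0.34 0 0 0; -0.372 -0.005 0.36 0 0 0; -0.372 -0.005 0.36 0 0 0; -0.372 -0.005 0.36 0 0 0' 1 30
python3 - <<'E'
from rig import bot
import cv2
s=bot.sense();print(s["force"])
c=bot.capture("wrist");cv2.imwrite("pics/w7.png",c["color"][:,:,::-1])
c=bot.capture("scene");cv2.imwrite("pics/s7.png",cv2.resize(c["color"][200:320,240:400,::-1],None,fx=5,fy=5))
E
```

```text
t: 17.4
position: [0.4664, -0.0025, 0.0726]
orientation: [-3.137, 0.164, -0.001]
force: [-0.3, 0.7, 0.3]
grip_width: 0.0003
[-0.29355267  0.74564934  0.32632432]
```

View pics/w7.png

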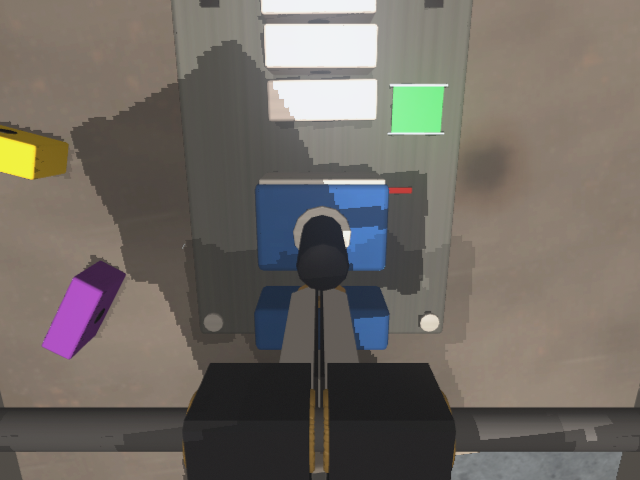

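View pics/s7.png

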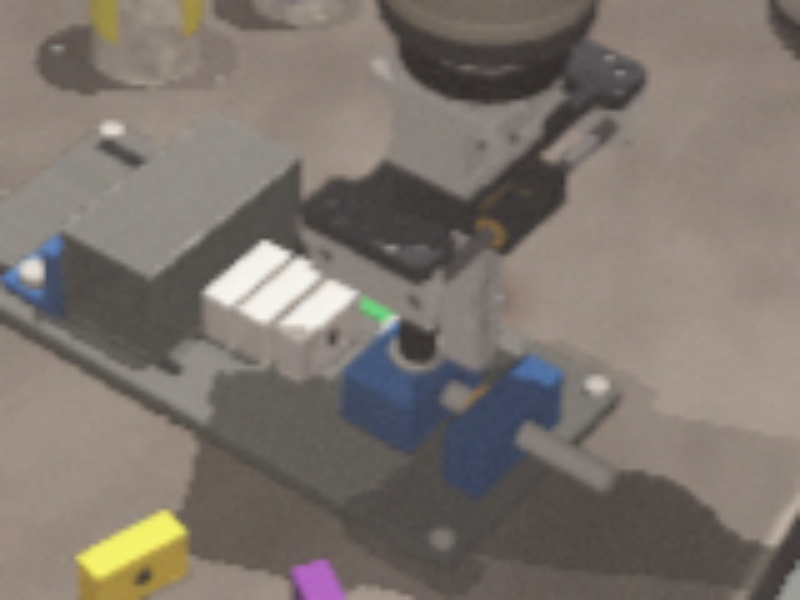

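The shut fingers are centred behind the post. I'll push gently in stages and watch the force.

```bash
python3 -m creep '0.01 0 0 0 0 0; 0.025 0 0 0 0 0; 0.04 0 0 0 0 0; 0.05 0 0 0 0 0; 0.06 0 0 0 0 0; 0.07 0 0 0 0 0; 0.08 0 0 0 0 0; 0.09 0 0 0 0 0; 0.1 0 0 0 0 0; 0.1 0 0 0 0 0' && python3 -m creep '0.01 0 0 0 0 0; 0.02 0 0 0 0 0; 0.03 0 0 0 0 0; 0.04 0 0 0 0 0; 0.05 0 0 0 0 0; 0.06 0 0 0 0 0; 0.067 0 0 0 0 0; 0.072 0 0 0 0 0; 0.076 0 0 0 0 0; 0.08 0 0 0 0 0; 0.08 0 0 0 0 0'
python3 - <<'E'
from rig import bot
import cv2
s=bot.sense();print(s["force"])
c=bot.capture("wrist");cv2.imwrite("pics/w8.png",c["color"][:,:,::-1])
E
```

```text
t: 18.5
position: [0.491, -0.0053, 0.0719]
orientation: [-3.137, 0.164, -0.0]
force: [-2.7, -0.8, 1.3]
grip_width: 0.0005
t: 19.6
position: [0.5105, -0.0074, 0.0719]
orientation: [3.137, -0.164, -0.001]
force: [-5.6, -0.6, 2.5]
grip_width: 0.0004
[-5.63152299 -0.55050146  2.50083864]
```

View pics/w8.png

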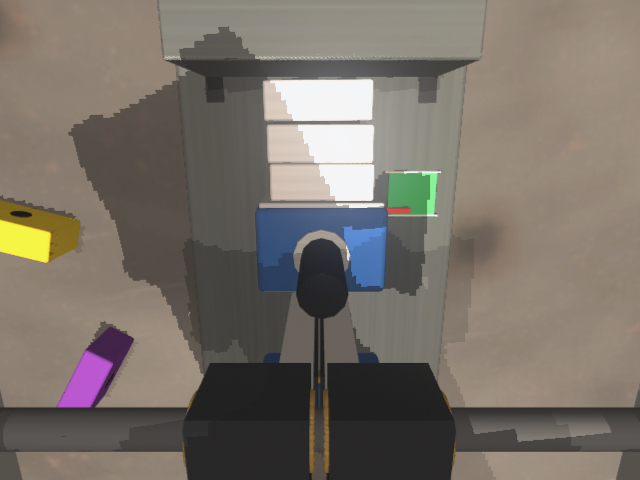

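The pointer (398,211) has just entered the band, and the pack still has a few millimetres of slack. I'll keep creeping forward.

```bash
python3 -m creep '0.004 0 0 0 0 0; 0.008 0 0 0 0 0; 0.012 0 0 0 0 0; 0.016 0 0 0 0 0; 0.016 0 0 0 0 0' && python3 -m creep '0.002 0 0 0 0 0; 0.004 0 0 0 0 0; 0.006 0 0 0 0 0; 0.008 0 0 0 0 0; 0.008 0 0 0 0 0'
```

```text
t: 20.15
position: [0.5144, -0.0077, 0.0719]
orientation: [3.137, -0.164, -0.001]
force: [-6.7, 0.5, 2.5]
grip_width: 0.0004
t: 20.65
position: [0.5157, -0.0079, 0.0719]
orientation: [3.137, -0.164, -0.003]
force: [-11.3, -0.1, 7.6]
grip_width: 0.0004
```

```bash
python3 -m creep '0.002 0 0 0 0 0; 0.004 0 0 0 0 0; 0.004 0 0 0 0 0'
python3 - <<'E'
from rig import bot
import cv2
s=bot.sense();print(s["force"])
c=bot.capture("wrist");cv2.imwrite("pics/w9.png",c["color"][:,:,::-1])
E
```

```text
t: 20.95
position: [0.5158, -0.0079, 0.0718]
orientation: [3.137, -0.163, -0.005]
force: [-18.3, 1.1, 14.4]
grip_width: 0.0003
[-18.26025181   1.09528794  14.44090743]
```

View pics/w9.png

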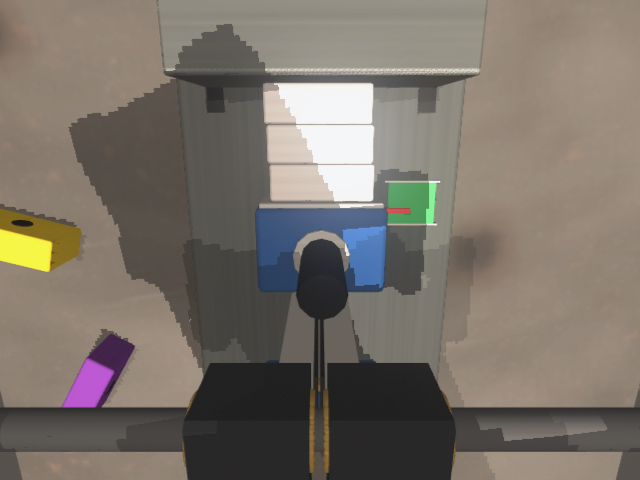

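The pointer (398,211) is inside the band (rows 182–224). TCP motion has stopped and the force has climbed to 18 N, so the pack is closed solid. I'll check that the hold is steady.

```bash
python3 -m creep '0 0 0 0 0 0; 0 0 0 0 0 0; 0 0 0 0 0 0; 0 0 0 0 0 0; 0 0 0 0 0 0; 0 0 0 0 0 0'
python3 - <<'E'
from rig import bot
import cv2
from h import *
c=bot.capture("wrist");im=c["color"][:,:,::-1]
cv2.imwrite("pics/w10.png",cv2.resize(im[60:260,220:480],None,fx=3,fy=3,interpolation=cv2.INTER_CUBIC))
P=cloud(c)
X=P[:,300,:]; u=X[:,0]*.9945-X[:,1]*.1045
for r in range(66,214,4): print(r,(u[r]*1000).round(1),(X[r,2]*1000).round(1),end='; ')
E
```

```text
t: 21.6
position: [0.5158, -0.0079, 0.0718]
orientation: [3.137, -0.163, -0.005]
force: [-17.3, 0.9, 14.9]
grip_width: 0.0004
66 616.1 71.7; 70 614.6 72.5; 74 613.3 72.1; 78 612.8 61.6; 82 612.8 43.0; 86 611.2 43.0; 90 609.6 42.2; 94 607.8 42.5; 98 606.2 42.1; 102 604.5 41.4; 106 602.8 41.9; 110 601.0 42.2; 114 599.3 42.3; 118 597.5 42.1; 122 595.8 41.7; 126 594.0 41.7; 130 592.3 43.0; 134 590.5 43.6; 138 588.7 42.7; 142 586.9 43.5; 146 585.1 42.3; 150 583.2 41.1; 154 581.4 41.4; 158 579.6 42.6; 162 577.8 42.5; 166 575.8 41.5; 170 574.0 42.6; 174 572.1 42.0; 178 570.3 42.8; 182 568.3 41.8; 186 566.5 42.7; 190 564.7 43.3; 194 562.8 43.7; 198 560.9 43.7; 202 558.8 42.8; 206 557.1 44.4; 210 555.7 46.5;
```

View pics/w10.png

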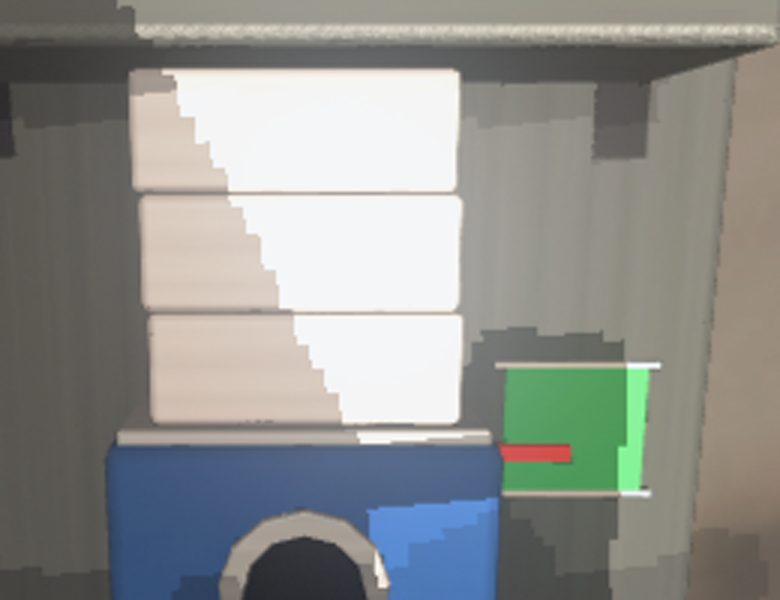

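The pack is solid: tube face at about 612.8, block face at about 558.5, which is 54.3 mm against 54 for three packers. There are no open seams, the pointer is inside the band, and the hold is steady at about 17 N, so I'm handing in.

```bash
python3 -c "
from rig import bot
print(bot.close_job());s=bot.sense();print(s['t'],s['position'],s['force'])"
```

```text
the job is handed in; nothing more can be done
None
the job is handed in; nothing more can be done
```

I added two aluminium packers from the bench beside the one in the fixture, making three. I measured the gap at about 92 mm, and only three packers puts the pointer in the band. I then pushed the slide forward by its post with the fingers shut and handed in at 21.65 s, still holding the push.

- **Pack:** From the tube face to the block face I measured 54.3 mm, against 54 mm for three packers. The last picture shows the packers square, with no open seams.
- **Pointer:** The red pointer is inside the green band, about a third of the way in from the near edge.
- **Push:** The force held at about 17 N forward for 0.6 s with no movement. The wrist also read about 15 N upward, so the fingers were loaded vertically as well; both readings are well under the limits.
- **Everything else:** I left the fourth packer, the look-alikes and the bystanders alone. I did not take a final overview picture to confirm this, and the state could not be read after hand-in.

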